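Cock the track launcher and fire the cart

TASK

Fire the cart down the dynamics track with the spring launcher. Ease the plunger back by its orange knob just until the latch holds it, without hauling it hard into the rubber stop behind, and let go; then run the cart back until it touches the drawn plunger and let go of it; last, press the red trigger button, so that the launcher by itself sends the cart to rest against the foam at the far end. Leave the tape roll, the glue stick and the timer where they are.

Things in the scene. Friction and masses are not known exactly. Their poses are not given: they have to be found in the camera images.
- track: Fixed aluminium track, 100 mm wide, 655 long, top 24 mm above the desk. Origin at desk height under the front plate of the blue launcher bracket; z up, y along the track towards the launcher's knob (the cart is fired to -y). Bracket: 66 mm wide, y -5 to 105 mm, plates 100 mm high at y 0-8 and 92-100, between them a bridge (y 21-61) 106 mm high with the trigger button.
- striker: Sprung plunger on a 10 mm rod that slides along the track's y. Origin: centre of its orange knob, a disc 32 mm in diameter, 18 thick along y, 72 mm above the desk; at rest at y = 164 mm of the track, with 55 mm of bare rod before it, nothing behind or below. Drawn to +y against 5 N plus 0.22 N per mm. Caught, it stays drawn if eased off (it comes forward 2 to 4 mm from the stop); else it follows home.
- plunger_tip (a point): Centre of the plunger's rubber front face (28 mm across), 239 mm in front (-y) of the knob's centre, 72 mm above the desk; at y = -75 mm of the track when at rest.
- stop_pad (a joint): Squeeze of the rubber stop behind the plunger (m), 0 when free, 5 N per mm; over 2 mm (10 N above the spring's pull) harms it. The latch snaps in at a draw of 22 to 44 mm, as its block is clamped inside (no pose tells where); pushed aside 16 to 8 mm before that, it adds up to 1.5 N. The stop comes 2 mm after the catch: a steep rise of the pull means that the latch has passed.
- button_top (a point): Centre of the top of the red trigger button (22 mm in diameter) on the launcher's bridge, at x 0, y 41 mm of the track, 122 mm above the desk when up. Pressed straight down; it springs back and bottoms at 9 mm. A cocked plunger is let go after 4 to 8 mm of press, at 4 to 7 N; plunger and knob then fly forward (-y).
- cart: Red cart, 150 mm long with its bumpers, 80 wide, 0.35 to 0.57 kg, that rolls freely along the track and stays where it is let go. Origin: middle of its length, 72 mm above the desk; its y in the track's frame is -225 to -285 mm at the start and -415 mm against the dark foam of the end stop.
- cart_flag (a point): Centre of the yellow flag on the middle of the cart, by which it is taken: a plate 12 mm thick across the track (x), 44 long along it (y), 44 tall; centre 118 mm above the desk.
- cart_bumper (a point): Centre of the cart's bumper face that looks to the plunger, 75 mm to the +y side of the cart's middle, 72 mm above the desk.
- tape_roll: Roll of tape lying flat, 96 mm in diameter, 24 high, origin under its centre. Bystander.
- glue_stick: White glue stick with a yellow cap standing upright, 29 mm in diameter, 92 high, origin under its centre. Bystander.
- timer: Grey box of a desk timer lying flat, 75 x 120 mm, 26 high, with a display on top, origin under its centre. Bystander.

How it is judged:
By the outcome, as a careful person would: the job done as asked, in the order asked, and still so for the second after the job is handed in, with the robot touching nothing.
It also fails if it takes over 58 s, if anything falls off the work surface, if the arm or the gripper's body presses on something with over 40 N, if the wrist force passes 120 N, or if a joint passes its speed limit or range.

ROBOT

A 7-joint arm with a two-finger parallel gripper is mounted at the origin on the work surface. World frame = base frame: x ahead of the robot, y to its left, z up, the work surface at z = 0. Lengths are in mm, angles in rad, forces in N, time in s.
With the tool pointing down it reaches from about 400 to 875 mm from the base axis. Payload 4.4 kg.
Tool frame: the origin (TCP) lies midway between the tips of the shut fingers; the grasp point (between the pads) lies 19 mm behind it (ctrl.grip_point_offset is the distance from the TCP to the grasp point, in mm); z points along the fingers, x is the direction in which the jaws open and shut, and the axes are right-handed (so a half turn about z gives the same grasp; the last joint's range is limited). The gripper opens to 85 mm and grips with 20 to 120 N. Pads are 22 mm wide; open, the fingers measure 114 mm over their backs; the gripper's body (76 mm by 85 mm) begins 54 mm behind the grasp point. The pads swing forward as they close: fully open they stand 13 mm farther back than shut.
Start: joints at [1.077, 0.628, 0.038, 1.517, -0.027, 0.996, -0.02], TCP at [269.694, -591.425, 231.313] pointing down, gripper open.
Joint ranges: [-3.06, 3.06], [-0.37, 2.12], [-1.25, 1.32], [0.18, 2.47], [-1.1, 4.24], [0.23, 1.98], [-2.94, 2.94]. Speed limits (rad/s): [2.57, 2.57, 3.14, 3.14, 3.14, 3.14, 3.14].

INTERFACE

Orientations are given as [roll, pitch, yaw] about the fixed x, y, z axes, in that order (R = Rz(yaw) Ry(pitch) Rx(roll)).
In Python, from cell import ctrl, viewer gives the robot as it stands.
- The arm moves only by the tool apply_moves, never from a script. Its argument "series" is a list that holds one entry, the list of rows, each a list of 6 numbers: the shift along the tool's x, y, z normalised to -1 to 1, where 1 is 50 mm, then the turn, a rotation vector about the tool's x, y, z normalised to -1 to 1, where 1 is 6 degrees. In form: [[[tx, ty, tz, rx, ry, rz], ...]]. A call has exactly 5 rows; each row shifts and turns the commanded pose from where the row before left it, along the tool's axes as they then stand; what a row does not reach is not made up. A row lasts 1/8 s, in which the tool goes at most 62.5 mm and 10.7 degrees, less where a joint would pass 70% of its speed; a pose out of reach is approached as far as the arm can. A call with a number of a shift or a turn outside -1 to 1 is refused whole. A call with a gripper value outside its range is refused whole. "claw" is the gripper command: -1 is shut, 1 is fully open, values between are in proportion, set as the call begins (left out, the last holds). The fingers move at their own pace and stop on an object; the grip force is fixed at half the most. Time passes only in rows, so rows that do not move let the fingers close, or fill a call up. It gives the time, the measured TCP pose, the force and the opening at its end, in the units of the state.
- ctrl.read_state(): the state, without advancing time (a new reading comes with each control period).
- viewer.get_image(name): name is "scene" or "top"; returns the picture (420x560x3 uint8, blue, green, red); there is no depth.
- viewer.camera_info(name): a dict with "K" (3x3 intrinsics, pixels), "R" (3x3) and "t" (3): a world point X has camera coordinates R X + t. Camera axes: x right, y down, z forward; pixel columns grow to the right and rows downward; lengths in mm; the calibration is good to about 2 mm. A picture is of the moment at which its call begins. camera_info takes no time and is no camera call.
- ctrl.finish_job(): hands the job in, once; it reports no verdict.
Trained networks look in the newest picture that a camera, given by its name, has taken for a name from the list of things; names that differ only in an ending like _2 or _b are one class to them, and where a whole thing is asked for, a point or a joint stands for the part that bears it (a point fixed in the world has none). Each returns a list of dicts, best first, with "score" (0 to 1); they miss things now and then, are a little off and sometimes report something else, mostly with a low value. They report only what shows in the picture. A call takes as long as a camera call.
- viewer.find_in(camera, label): "location" ([column, row] as shares, 0 to 1, of the picture: columns of its width, rows of its height, amid what is visible of it).
The state is a dict: "clock": time; "qpos": joint angles; "qd": joint speeds; "tau": joint torques, N m; "eef_pos": TCP position; "tool_rot": TCP orientation; "force": force on the tool from outside, world axes, zero at the start; "torque": the same for the moment, N m; "width": finger opening in mm.
Only numpy, scipy, OpenCV 4.12 (cv2) and the standard library are available. Lean on these libraries where they do the work, as an engineer would, in place of code of your own. Each camera call takes 0.05 s, during which the arm holds its last target. There are 200 camera calls.

## Working session

There is one attempt and no reset: what is moved stays moved. The work goes in short steps, Python scripts to look and compute and a tool call to move; the robot and the scene stay as the last step left them, time stands still between calls to the robot, and variables do not carry over. Pictures are saved under pics/ and viewed, about 8 in all and at most 12, crops included, and the job is handed in when it is done.

Besides the shell and the picture viewer there is one more tool, called after "Request:" as name([rows], argument=value, ...), one row to a line, values as JSON. apply_moves: Moves the arm, as the interface text tells. Scaled input: -1 to 1 covers 50 mm each way for a shift and 6 degrees each way for a turn. Its arguments: {"type":"object","properties":{"series":{"type":"array","items":{"type":"array","items":{"type":"array","items":{"type":"number"}}}},"claw":{"type":"number"}},"required":["series"]}

```bash
mkdir -p pics; cat > h.py <<'E'
import numpy as np, cv2
from cell import ctrl, viewer
from scipy.spatial.transform import Rotation as Ro
def ray(cam,px,z):
    c=viewer.camera_info(cam);K,R,t=[np.array(c[k],float) for k in("K","R","t")]
    C=-R.T@t; d=R.T@np.linalg.inv(K)@np.array([px[0],px[1],1.]); return C+d*(z-C[2])/d[2]
def proj(cam,X):
    c=viewer.camera_info(cam);K,R,t=[np.array(c[k],float) for k in("K","R","t")]
    p=K@(R@np.array(X,float)+t);return p[:2]/p[2]
E
python3 - <<'E'
from h import *
for c in("scene","top"):
    cv2.imwrite(f"pics/{c}0.png",viewer.get_image(c))
    for l,z in(("striker",72),("plunger_tip",72),("button_top",122),("cart_flag",118),("cart",72),("tape_roll",12),("glue_stick",46),("timer",13),("track",24)):
        for r in viewer.find_in(c,l)[:2]:
            p=np.array(r["location"])*[560,420]; print(c,l,round(r["score"],2),p.round(),ray(c,p,z).round())
s=ctrl.read_state();print(s)
E
```

```text
scene striker 0.7 [357. 268.] [537. 243.  72.]
scene striker 0.17 [192. 180.] [ 548. -118.   72.]
scene plunger_tip 0.93 [350. 263.] [536. 229.  72.]
scene button_top 0.73 [356. 266.] [572. 259. 122.]
scene button_top 0.57 [321. 226.] [538. 171. 122.]
scene cart_flag 0.89 [198. 183.] [580. -60. 118.]
scene cart 0.79 [188. 178.] [ 549. -128.   72.]
scene tape_roll 0.97 [253. 170.] [402. -98.  12.]
scene glue_stick 0.97 [369. 224.] [420. 195.  46.]
scene timer 0.91 [189. 261.] [660. -19.  13.]
scene track 0.73 [227. 214.] [540. -40.  24.]
top striker 0.65 [216. 210.] [542. 196.  72.]
top plunger_tip 0.66 [244. 213.] [537. 150.  72.]
top button_top 0.42 [232. 206.] [539. 164. 122.]
top cart_flag 0.64 [404. 206.] [ 532. -104.  118.]
top cart 0.77 [406. 207.] [ 539. -121.   72.]
top tape_roll 0.86 [398. 284.] [ 414. -113.   12.]
top glue_stick 0.87 [215. 282.] [424. 202.  46.]
top timer 0.88 [337. 151.] [660. -19.  13.]
top track 0.92 [374. 210.] [543. -78.  24.]
{'clock': 1.0, 'qpos': array([ 1.07725905,  0.62841099,  0.038483  ,  1.51737935, -0.02701618,
        0.99630616, -0.02002817]), 'qd': array([-0.00075038, -0.00054219,  0.00031348, -0.00027946, -0.00170356,
       -0.00187422,  0.00146225]), 'tau': array([ 8.42824306e-05, -5.63280916e+01,  1.22570705e+00, -1.93782896e+01,
        1.09863630e-02,  1.57094557e-03, -6.37999008e-06]), 'eef_pos': array([ 269.67586966, -591.44140978,  231.31260083]), 'tool_rot': array([-3.14153270e+00, -1.27693954e-05, -1.14310680e+00]), 'force': array([ 1.06383044, -0.4527368 , -0.53989746]), 'torque': array([ 0.02301256,  0.05272721, -0.02880382]), 'width': 85.22338816564913}
```

```bash
python3 -c "
import cv2
for c in('scene','top'):
    i=cv2.imread(f'pics/{c}0.png');cv2.imwrite(f'pics/{c}0b.png',cv2.resize(i,(800,600),interpolation=cv2.INTER_CUBIC))"
```

```text
(no output)
```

View pics/scene0b.png

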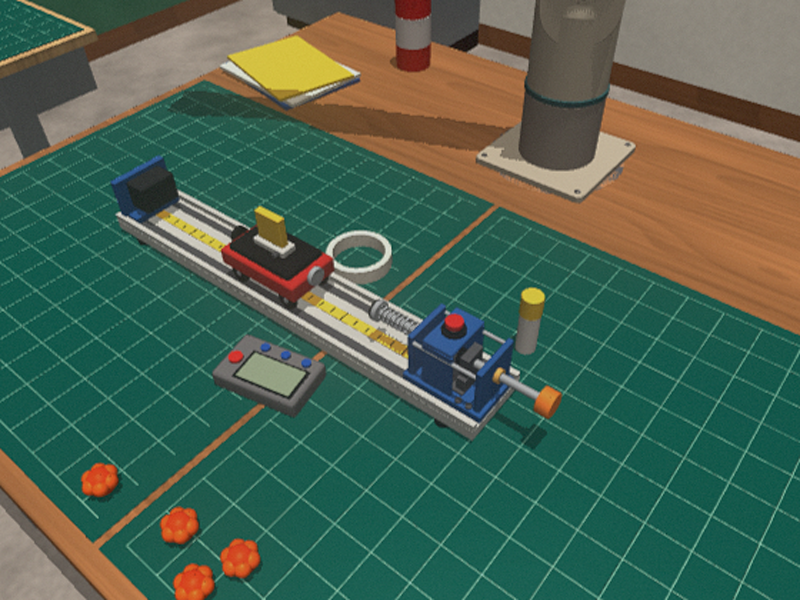

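View pics/top0b.png

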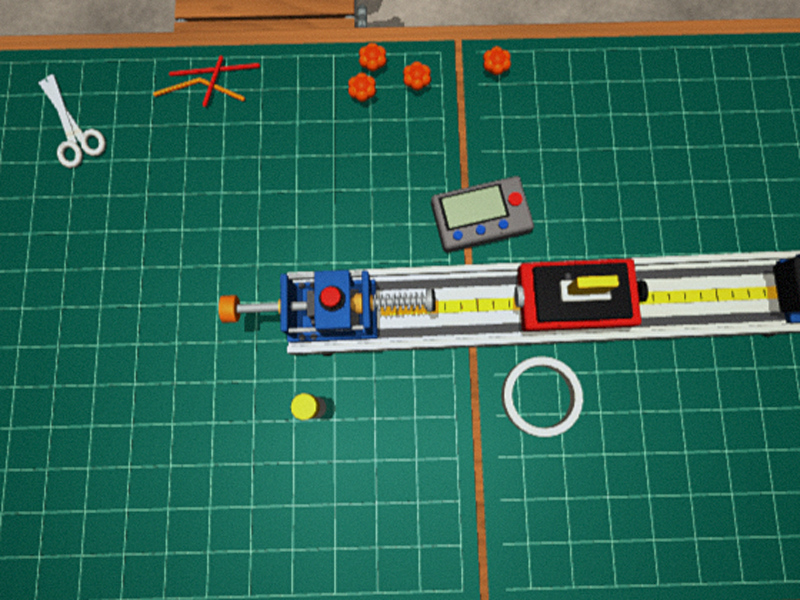

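The scene picture shows the knob at about (547,401), the button at (454,323) and the flag at (270,228). In the top picture they are at (229,308), (331,296) and (597,282), both on the 800x600 scale. The network's "striker" points are off the knob, so I'll triangulate from colour blobs instead.

```bash
cat >> h.py <<'E'
def blob(img,c,r,lo,hi):
    h=cv2.cvtColor(img,cv2.COLOR_BGR2HSV);m=cv2.inRange(h,np.array(lo),np.array(hi))
    k=np.zeros_like(m);cv2.circle(k,(int(c[0]),int(c[1])),r,255,-1);v,u=np.nonzero(m&k)
    return np.array([u.mean(),v.mean()]) if len(u) else np.array([np.nan]*2),len(u),(u.min(),u.max(),v.min(),v.max()) if len(u) else None
def tri(ps):
    P=[]
    for c in("scene","top"):
        i=viewer.camera_info(c);P.append(np.array(i["K"],float)@np.c_[np.array(i["R"],float),np.array(i["t"],float)])
    X=cv2.triangulatePoints(P[0],P[1],ps[0].reshape(2,1),ps[1].reshape(2,1)).ravel();return X[:3]/X[3]
E
python3 - <<'E'
from h import *
I=[cv2.imread(f"pics/{c}0.png") for c in("scene","top")]
for n,c1,c2,r,lo,hi in(("knob",(547,401),(229,308),16,(5,120,60),(18,255,255)),("button",(454,323),(331,296),11,(0,150,60),(5,255,255)),("flag",(270,228),(597,282),22,(20,100,60),(35,255,255))):
    b=[blob(I[0],np.array(c1)*.7,r,lo,hi),blob(I[1],np.array(c2)*.7,r,lo,hi)]
    print(n,b,tri([x[0] for x in b]).round(1), [ray(c,x[0],{"knob":72,"button":120,"flag":118}[n]).round(1) for c,x in zip(("scene","top"),b)])
# track edge lines in the top view: ends of track
for p in((290,272),(290,350),(780,253),(780,333)): print(ray("top",np.array(p)*.7,24).round(1))
for c in("scene","top"):
    i=viewer.camera_info(c); print(c,(-np.array(i["R"]).T@np.array(i["t"])).round())
E
```

```text
knob [(array([382.93602694, 280.93939394]), 297, (np.int64(374), np.int64(392), np.int64(270), np.int64(292))), (array([159.69863014, 215.99086758]), 219, (np.int64(153), np.int64(167), np.int64(207), np.int64(225)))] [534.6 288.5  73.3] [array([534.2, 287.5,  72. ]), array([534.3, 289.8,  72. ])]
button [(array([317.55855856, 225.25225225]), 111, (np.int64(311), np.int64(324), np.int64(220), np.int64(231))), (array([231.13836478, 207.49056604]), 159, (np.int64(224), np.int64(238), np.int64(201), np.int64(214)))] [536.7 165.2 118.5] [array([538.1, 165.7, 120. ]), array([536.2, 165.4, 120. ])]
flag [(array([189.39678899, 158.16513761]), 436, (np.int64(178), np.int64(200), np.int64(144), np.int64(172))), (array([415.2325, 198.7325]), 400, (np.int64(398), np.int64(433), np.int64(192), np.int64(205)))] [ 542.5 -121.2  119.7] [array([ 541.1, -122.6,  118. ]), array([ 543.2, -122.1,  118. ])]
[587.6 227.5  24. ]
[489.3 226.4  24. ]
[ 596.4 -392.7   24. ]
[ 494.8 -377.5   24. ]
scene [985. 468. 668.]
top [410.  87. 763.]
```

```bash
cat >> h.py <<'E'
def plan(wps,n,yaw=0.015,rot_rows=None,start=None):
    """rows along waypoints, n rows per leg; yaw spread over all rows"""
    s=ctrl.read_state();p=np.array(s["eef_pos"] if start is None else start[0],float);R=Ro.from_euler("xyz",s["tool_rot"] if start is None else start[1])
    T=Ro.from_euler("xyz",[np.pi,0,yaw]);N=rot_rows or sum(n);k=0;out=[]
    for w,m in zip(wps,n):
        for j in range(m):
            d=R.inv().apply((np.array(w,float)-p)/(m-j));r=(R.inv()*T).as_rotvec()/max(N-k,1);k+=1
            row=np.r_[np.round(d/50,3),np.round(r/np.radians(6),3)];out.append(row.tolist())
            p=p+R.apply(row[:3]*50);R=R*Ro.from_rotvec(row[3:]*np.radians(6))
    print("max",np.abs(out).max(),"end",p.round(1),R.as_euler("xyz").round(4))
    for i in range(0,len(out),5):print(str([out[i:i+5]]).replace(" ","").replace("-0.0,","0,").replace("0.0,","0,"))
E
python3 - <<'E'
from h import *
plan([(520,-250,215),(535,288.5,190)],[9,11])
E
```

```text
max 0.979 end [535.  288.5 190. ] [-3.1416  0.      0.015 ]
[[[-0.46,-0.821,0.036,0,0,-0.553],[-0.411,-0.846,0.036,0,0,-0.553],[-0.362,-0.868,0.036,0,0,-0.553],[-0.311,-0.888,0.036,0,0,-0.553],[-0.259,-0.905,0.037,0,0,-0.553]]]
[[[-0.206,-0.918,0.036,0,0,-0.553],[-0.153,-0.928,0.037,0,0,-0.553],[-0.098,-0.936,0.036,0,0,-0.553],[-0.045,-0.94,0.037,0,0,-0.553],[-0.548,-0.812,0.045,0,0,-0.553]]]
[[[-0.5,-0.842,0.045,0,0,-0.553],[-0.451,-0.869,0.046,0,0,-0.553],[-0.4,-0.894,0.045,0,0,-0.553],[-0.347,-0.916,0.046,0,0,-0.553],[-0.294,-0.934,0.045,0,0,-0.553]]]
[[[-0.239,-0.95,0.046,0,0,-0.553],[-0.184,-0.962,0.045,0,0,-0.553],[-0.128,-0.971,0.046,0,0,-0.553],[-0.071,-0.977,0.045,0,0,-0.553],[-0.014,-0.979,0.046,0,-0.001,-0.552]]]
```

Request:
apply_moves([
  [[-0.46, -0.82, 0.036, 0, 0, -0.553], [-0.41, -0.846, 0.036, 0, 0, -0.553], [-0.36, -0.868, 0.036, 0, 0, -0.553], [-0.31, -0.888, 0.036, 0, 0, -0.553], [-0.26, -0.905, 0.037, 0, 0, -0.553]],
], claw=1)

```text
clock: 1.62
eef_pos: [409.7, -400.7, 222.4]
tool_rot: [-3.141, -0.001, -0.852]
force: [0.7, 0.7, 0.2]
width: 85.5
```

Request:
apply_moves([
  [[-0.206, -0.918, 0.036, 0, 0, -0.553], [-0.153, -0.928, 0.037, 0, 0, -0.553], [-0.098, -0.936, 0.036, 0, 0, -0.553], [-0.045, -0.94, 0.037, 0, 0, -0.553], [-0.548, -0.812, 0.045, 0, 0, -0.553]],
])

```text
clock: 2.25
eef_pos: [523.7, -200.0, 212.7]
tool_rot: [-3.14, -0.002, -0.562]
force: [0.3, 1.3, -0.4]
width: 85.4
```

Request:
apply_moves([
  [[-0.5, -0.842, 0.045, 0, 0, -0.553], [-0.451, -0.869, 0.046, 0, 0, -0.553], [-0.4, -0.894, 0.045, 0, 0, -0.553], [-0.347, -0.916, 0.046, 0, 0, -0.553], [-0.294, -0.934, 0.045, 0, 0, -0.553]],
])

```text
clock: 2.88
eef_pos: [528.3, 45.1, 201.6]
tool_rot: [-3.141, -0.001, -0.273]
force: [0.2, -0.3, 0.8]
width: 85.6
```

Request:
apply_moves([
  [[-0.239, -0.95, 0.046, 0, 0, -0.553], [-0.184, -0.962, 0.045, 0, 0, -0.553], [-0.128, -0.971, 0.046, 0, 0, -0.553], [-0.071, -0.977, 0.045, 0, 0, -0.553], [-0.014, -0.979, 0.046, 0, 0, -0.552]],
])

```text
clock: 3.5
eef_pos: [535.2, 289.9, 190.1]
tool_rot: [3.142, -0.001, 0.017]
force: [1.4, -0.5, -0.8]
width: 85.4
```

Request:
apply_moves([
  [[0, 0, 0.7, 0, 0, 0], [0, 0, 0.7, 0, 0, 0], [0, 0, 0.7, 0, 0, 0], [0, 0, 0.64, 0, 0, 0], [0, 0, 0, 0, 0, 0]],
])

```text
clock: 4.12
eef_pos: [533.3, 287.3, 50.8]
tool_rot: [3.139, 0.004, 0.015]
force: [0.7, -0.3, -0.0]
width: 85.3
```

```bash
python3 - <<'E'
from h import *
I=[viewer.get_image(c) for c in("scene","top")]
a=cv2.resize(I[0][210:360,300:480],(480,400),interpolation=2);b=cv2.resize(I[1][140:290,90:210],(320,400),interpolation=2)
cv2.imwrite("pics/k1.png",np.hstack([a,b]));print(ctrl.read_state()["eef_pos"])
E
```

```text
[535.47740965 288.69074812  53.64847333]
```

View pics/k1.png

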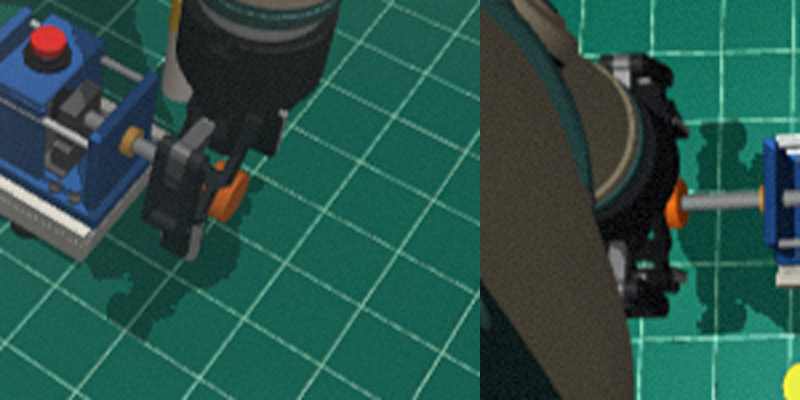

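The fingers stand either side of the knob: it sits at (230,195) in the left crop and about (675,203) in the right crop. Closing the gripper.

Request:
apply_moves([
  [[0, 0, 0, 0, 0, 0], [0, 0, 0, 0, 0, 0], [0, 0, 0, 0, 0, 0], [0, 0, 0, 0, 0, 0], [0, 0, 0, 0, 0, 0]],
], claw=-1)

```text
clock: 4.85
eef_pos: [534.9, 288.5, 54.1]
tool_rot: [-3.141, -0.0, 0.015]
force: [-1.4, -0.7, 6.8]
width: 30.0
```

Request:
apply_moves([
  [[0, -0.06, 0, 0, 0, 0], [0, -0.08, 0, 0, 0, 0], [0, -0.08, 0, 0, 0, 0], [0, -0.08, 0, 0, 0, 0], [0, 0, 0, 0, 0, 0]],
])

```text
clock: 5.48
eef_pos: [534.6, 299.6, 54.0]
tool_rot: [3.136, 0.001, 0.014]
force: [-2.5, -7.6, 10.7]
width: 30.0
```

Request:
apply_moves([
  [[0, -0.02, 0, 0, 0, 0], [0, -0.02, 0, 0, 0, 0], [0, -0.02, 0, 0, 0, 0], [0, 0, 0, 0, 0, 0], [0, 0, 0, 0, 0, 0]],
])

```text
clock: 6.1
eef_pos: [534.6, 301.7, 54.0]
tool_rot: [3.135, 0.002, 0.013]
force: [-2.7, -8.1, 10.6]
width: 30.3
```

Request:
apply_moves([
  [[0, -0.02, -0.02, 0, 0, 0], [0, -0.02, -0.02, 0, 0, 0], [0, -0.02, -0.02, 0, 0, 0], [0, -0.02, 0, 0, 0, 0], [0, 0, 0, 0, 0, 0]],
])

```text
clock: 6.72
eef_pos: [534.5, 303.4, 54.2]
tool_rot: [3.132, 0.003, 0.012]
force: [1.7, -9.1, -6.2]
width: 30.1
```

Request:
apply_moves([
  [[0, -0.02, 0, 0, 0, 0], [0, -0.02, 0, 0, 0, 0], [0, 0, 0, 0, 0, 0], [0, 0, 0, 0, 0, 0], [0, 0, 0, 0, 0, 0]],
])

```text
clock: 7.35
eef_pos: [534.4, 305.6, 54.2]
tool_rot: [3.132, 0.003, 0.012]
force: [1.1, -8.7, -6.4]
width: 29.9
```

Request:
apply_moves([
  [[0, -0.02, 0.02, 0, 0, 0], [0, -0.02, 0, 0, 0, 0], [0, -0.01, 0, 0, 0, 0], [0, 0, 0, 0, 0, 0], [0, 0, 0, 0, 0, 0]],
])

```text
clock: 7.98
eef_pos: [534.4, 308.3, 54.1]
tool_rot: [3.132, 0.003, 0.012]
force: [0.4, -9.6, 0.8]
width: 30.1
```

Request:
apply_moves([
  [[0, -0.02, 0, 0, 0, 0], [0, -0.02, 0, 0, 0, 0], [0, 0, 0, 0, 0, 0], [0, 0, 0, 0, 0, 0], [0, 0, 0, 0, 0, 0]],
])

```text
clock: 8.6
eef_pos: [534.4, 310.2, 54.1]
tool_rot: [3.132, 0.003, 0.012]
force: [0.1, -10.6, 0.6]
width: 29.9
```

Request:
apply_moves([
  [[0, -0.02, 0, 0, 0, 0], [0, -0.02, 0, 0, 0, 0], [0, 0, 0, 0, 0, 0], [0, 0, 0, 0, 0, 0], [0, 0, 0, 0, 0, 0]],
])

```text
clock: 9.22
eef_pos: [534.3, 312.2, 54.2]
tool_rot: [3.132, 0.003, 0.012]
force: [0.4, -9.6, 0.6]
width: 30.2
```

Request:
apply_moves([
  [[0, -0.02, 0, 0, 0, 0], [0, -0.02, 0, 0, 0, 0], [0, 0, 0, 0, 0, 0], [0, 0, 0, 0, 0, 0], [0, 0, 0, 0, 0, 0]],
])

```text
clock: 9.85
eef_pos: [534.4, 313.8, 54.2]
tool_rot: [3.131, 0.003, 0.012]
force: [-0.7, -10.8, 1.6]
width: 30.1
```

Request:
apply_moves([
  [[0, -0.02, 0, 0, 0, 0], [0, -0.02, 0, 0, 0, 0], [0, 0, 0, 0, 0, 0], [0, 0, 0, 0, 0, 0], [0, 0, 0, 0, 0, 0]],
])

```text
clock: 10.48
eef_pos: [534.3, 315.1, 54.1]
tool_rot: [3.13, 0.003, 0.012]
force: [0.5, -11.2, 1.9]
width: 30.2
```

Request:
apply_moves([
  [[0, -0.02, 0, 0, 0, 0], [0, -0.02, 0, 0, 0, 0], [0, 0, 0, 0, 0, 0], [0, 0, 0, 0, 0, 0], [0, 0, 0, 0, 0, 0]],
])

```text
clock: 11.1
eef_pos: [534.3, 315.6, 54.1]
tool_rot: [3.128, 0.004, 0.011]
force: [-0.6, -14.3, 4.1]
width: 30.1
```

A 2 mm command moved the tool only 0.5 mm and added 3 N, so this is the stop and the latch has passed. Easing off.

Request:
apply_moves([
  [[0, 0.04, 0, 0, 0, 0], [0, 0.04, 0, 0, 0, 0], [0, 0.04, 0, 0, 0, 0], [0, 0.04, 0, 0, 0, 0], [0, 0, 0, 0, 0, 0]],
])

```text
clock: 11.72
eef_pos: [534.3, 312.9, 54.1]
tool_rot: [3.136, 0.002, 0.013]
force: [-0.2, -7.1, -2.4]
width: 30.0
```

Request:
apply_moves([
  [[0, 0.04, 0, 0, 0, 0], [0, 0.04, 0, 0, 0, 0], [0, 0, 0, 0, 0, 0], [0, 0, 0, 0, 0, 0], [0, 0, 0, 0, 0, 0]],
])

```text
clock: 12.35
eef_pos: [534.4, 312.8, 54.3]
tool_rot: [3.141, 0.001, 0.015]
force: [2.7, -1.1, -15.9]
width: 29.9
```

The knob stays at 312.8 while the pull falls to about 0, so the latch is holding. Opening and rising.

Request:
apply_moves([
  [[0, 0, 0, 0, 0, 0], [0, 0, 0, 0, 0, 0], [0, 0, 0, 0, 0, 0], [0, 0, 0, 0, 0, 0], [0, 0, 0, 0, 0, 0]],
], claw=1)

```text
clock: 12.98
eef_pos: [534.7, 313.0, 55.2]
tool_rot: [-3.141, -0.0, 0.015]
force: [-0.1, 0.4, -0.7]
width: 85.3
```

Request:
apply_moves([
  [[0, 0, -0.6, 0, 0, 0], [0, 0, -0.8, 0, 0, 0], [0, 0, -0.8, 0, 0, 0], [0, 0, -0.8, 0, 0, 0], [0, 0, 0, 0, 0, 0]],
])

```text
clock: 13.6
eef_pos: [536.5, 314.3, 208.6]
tool_rot: [-3.138, -0.006, 0.015]
force: [0.4, -0.2, -0.2]
width: 85.5
```

```bash
python3 - <<'E'
from h import *
plan([(542,-122,195)],[10])
E
```

```text
max 0.873 end [ 542. -122.  195.] [3.1415 0.     0.015 ]
[[[-0.002,0.873,0.024,-0.004,-0.006,-0.0],[-0.002,0.873,0.024,-0.004,-0.006,-0.0],[-0.002,0.873,0.025,-0.004,-0.006,-0.0],[-0.002,0.873,0.025,-0.004,-0.006,-0.0],[-0.002,0.872,0.025,-0.003,-0.006,-0.0]]]
[[[-0.002,0.873,0.026,-0.004,-0.006,-0.0],[-0.002,0.872,0.026,-0.003,-0.006,-0.0],[-0.002,0.873,0.026,-0.004,-0.006,-0.0],[-0.002,0.872,0.027,-0.003,-0.005,-0.0],[-0.002,0.873,0.027,-0.004,-0.006,-0.001]]]
```

Request:
apply_moves([
  [[0, 0.87, 0, 0, 0, 0], [0, 0.87, 0, 0, 0, 0], [0, 0.87, 0, 0, 0, 0], [0, 0.87, 0, 0, 0, 0], [0, 0.87, 0, 0, 0, 0]],
])

```text
clock: 14.22
eef_pos: [537.2, 93.8, 204.1]
tool_rot: [3.141, 0.001, 0.015]
force: [0.9, -0.2, -0.8]
width: 85.0
```

Request:
apply_moves([
  [[0, 0.87, 0, 0, 0, 0], [0, 0.87, 0, 0, 0, 0], [0, 0.87, 0, 0, 0, 0], [0, 0.87, 0, 0, 0, 0], [0, 0.87, 0, 0, 0, 0]],
])

```text
clock: 14.85
eef_pos: [540.4, -123.4, 204.0]
tool_rot: [-3.141, 0.002, 0.015]
force: [0.2, -1.4, -0.2]
width: 85.7
```

```bash
python3 - <<'E'
from h import *
I=[viewer.get_image(c) for c in("scene","top")]
cv2.imwrite("pics/k2.png",np.hstack([cv2.resize(I[0][90:330,90:410],(480,360)),cv2.resize(I[1][140:320,130:290],(320,360))]))
cv2.imwrite("pics/top2.png",I[1])
print(ctrl.read_state()["eef_pos"],ctrl.read_state()["tool_rot"])
b=[blob(I[0],(375,288),30,(5,120,60),(18,255,255)),blob(I[1],(150,216),30,(5,120,60),(18,255,255))]
print(b,tri([x[0] for x in b]))
E
```

```text
[ 539.74804195 -128.87274117  203.69181257] [3.13818532e+00 2.39653767e-03 6.24090643e-03]
[(array([396.70175439, 288.96491228]), 285, (np.int64(388), np.int64(405), np.int64(277), np.int64(300))), (array([144.9122807 , 216.18859649]), 228, (np.int64(138), np.int64(152), np.int64(207), np.int64(225)))] [535.03733379 312.62846502  73.49424576]
```

View pics/k2.png

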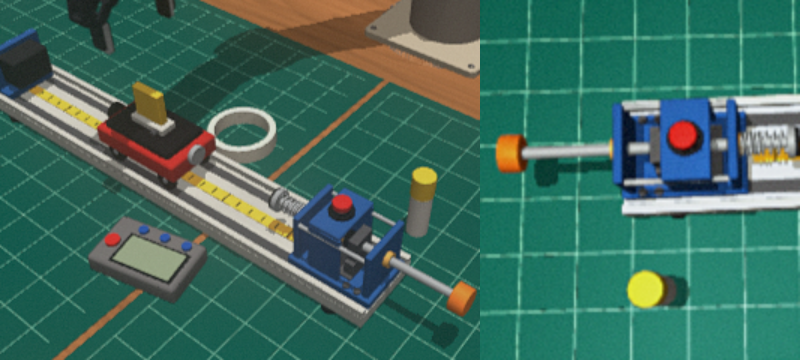

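The picture shows the knob held drawn, measured at y 312.6 (about 24 mm of draw), with the cart unmoved. Now going down on the flag.

Request:
apply_moves([
  [[0.03, 0, 0.4, 0, 0, 0], [0, 0, 0.5, 0, 0, 0], [0, 0, 0.5, 0, 0, 0], [0, 0, 0.5, 0, 0, 0], [0, 0, 0.06, 0, 0, 0]],
])

```text
clock: 15.58
eef_pos: [540.8, -121.2, 104.9]
tool_rot: [-3.14, 0.005, 0.016]
force: [0.1, 0.6, 0.5]
width: 85.6
```

Request:
apply_moves([
  [[0, 0, 0, 0, 0, 0], [0, 0, 0, 0, 0, 0], [0, 0, 0, 0, 0, 0], [0, 0, 0, 0, 0, 0], [0, 0, 0, 0, 0, 0]],
], claw=-1)

```text
clock: 16.2
eef_pos: [542.4, -122.2, 107.6]
tool_rot: [3.141, 0.0, 0.015]
force: [-2.8, 0.0, 5.6]
width: 11.4
```

Request:
apply_moves([
  [[0, -0.45, 0, 0, 0, 0], [0, -0.6, 0, 0, 0, 0], [0, -0.6, 0, 0, 0, 0], [0, -0.35, 0, 0, 0, 0], [0, -0.14, 0, 0, 0, 0]],
])

```text
clock: 16.82
eef_pos: [540.4, -13.5, 107.6]
tool_rot: [-3.141, 0.001, 0.017]
force: [-3.3, -0.0, 7.7]
width: 11.3
```

Request:
apply_moves([
  [[0, -0.02, 0, 0, 0, 0], [0, -0.02, 0, 0, 0, 0], [0, -0.02, 0, 0, 0, 0], [0, -0.02, 0, 0, 0, 0], [0, 0, 0, 0, 0, 0]],
])

```text
clock: 17.45
eef_pos: [540.4, -11.1, 107.6]
tool_rot: [3.141, 0.001, 0.016]
force: [-3.1, 0.1, 8.0]
width: 11.1
```

Request:
apply_moves([
  [[0, -0.02, 0, 0, 0, 0], [0, -0.02, 0, 0, 0, 0], [0, -0.02, 0, 0, 0, 0], [0, -0.02, 0, 0, 0, 0], [0, -0.02, 0, 0, 0, 0]],
])

```text
clock: 18.08
eef_pos: [540.3, -6.3, 107.6]
tool_rot: [3.141, 0.001, 0.015]
force: [-3.5, -0.2, 6.6]
width: 11.5
```

Request:
apply_moves([
  [[0, -0.02, 0, 0, 0, 0], [0, -0.02, 0, 0, 0, 0], [0, -0.02, 0, 0, 0, 0], [0, 0, 0, 0, 0, 0], [0, 0, 0, 0, 0, 0]],
])

```text
clock: 18.7
eef_pos: [540.2, -3.1, 107.6]
tool_rot: [3.141, 0.001, 0.015]
force: [-3.9, -0.0, 6.9]
width: 11.3
```

Request:
apply_moves([
  [[0, -0.02, 0, 0, 0, 0], [0, -0.02, 0, 0, 0, 0], [0, 0, 0, 0, 0, 0], [0, 0, 0, 0, 0, 0], [0, 0, 0, 0, 0, 0]],
])

```text
clock: 19.32
eef_pos: [540.2, -2.8, 107.6]
tool_rot: [3.139, 0.001, 0.015]
force: [-3.4, -3.2, 7.1]
width: 10.9
```

```bash
python3 - <<'E'
from h import *
I=[viewer.get_image(c) for c in("scene","top")]
print(ctrl.read_state()["force"])
cv2.imwrite("pics/k3.png",np.hstack([cv2.resize(I[0][150:300,220:420],(480,360),interpolation=2),cv2.resize(I[1][160:260,200:400],(320,160),interpolation=2).repeat(1,0) if 0 else cv2.resize(I[1][140:280,220:345],(320,360),interpolation=2)]))
E
```

```text
[-3.15103828 -3.24856403  7.36438439]
```

View pics/k3.png

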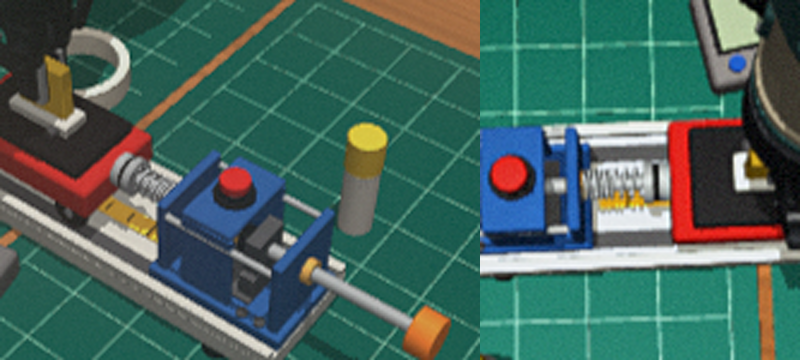

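The cart's bumper touches the plunger (near (655,180) in the right crop) with a push of 3.2 N. I'll ease it back 1 mm, then release and rise.

Request:
apply_moves([
  [[0, 0.02, 0, 0, 0, 0], [0, 0, 0, 0, 0, 0], [0, 0, 0, 0, 0, 0], [0, 0, 0, 0, 0, 0], [0, 0, 0, 0, 0, 0]],
])

```text
clock: 20.05
eef_pos: [540.2, -2.9, 107.6]
tool_rot: [3.14, 0.001, 0.015]
force: [-3.0, -0.7, 7.1]
width: 10.9
```

Request:
apply_moves([
  [[0, 0, 0, 0, 0, 0], [0, 0, 0, 0, 0, 0], [0, 0, 0, 0, 0, 0], [0, 0, 0, 0, 0, 0], [0, 0, 0, 0, 0, 0]],
], claw=1)

```text
clock: 20.68
eef_pos: [540.9, -2.1, 106.9]
tool_rot: [-3.142, 0.0, 0.015]
force: [0.7, 0.1, -1.0]
width: 85.5
```

Request:
apply_moves([
  [[0, 0, -0.3, 0, 0, 0], [0, 0, -0.4, 0, 0, 0], [0, 0, -0.4, 0, 0, 0], [0, 0, -0.4, 0, 0, 0], [0, 0, -0.3, 0, 0, 0]],
])

```text
clock: 21.3
eef_pos: [541.3, -2.0, 198.8]
tool_rot: [-3.142, -0.002, 0.015]
force: [0.1, 0.0, -0.6]
width: 85.3
```

Request:
apply_moves([
  [[0, -0.6, 0, 0, 0, 0], [0, -0.8, 0, 0, 0, 0], [0, -0.9, 0, 0, 0, 0], [0, -0.8, 0, 0, 0, 0], [0, -0.26, 0, 0, 0, 0]],
], claw=-1)

```text
clock: 21.92
eef_pos: [537.9, 169.2, 197.6]
tool_rot: [-3.14, -0.0, 0.019]
force: [0.4, -1.0, 0.9]
width: 0.2
```

Request:
apply_moves([
  [[0, 0, 0, 0, 0, 0], [0, 0, 0, 0, 0, 0], [0, 0, 0, 0, 0, 0], [0, 0, 0, 0, 0, 0], [0, 0, 0, 0, 0, 0]],
])

```text
clock: 22.55
eef_pos: [538.4, 165.4, 197.0]
tool_rot: [3.142, -0.0, 0.014]
force: [0.2, 0.2, -0.1]
width: -0.0
```

```bash
python3 - <<'E'
from h import *
I=[viewer.get_image(c) for c in("scene","top")]
s=ctrl.read_state();print(s["eef_pos"],s["tool_rot"],s["width"],s["force"])
print(blob(I[0],(397,289),25,(5,120,60),(18,255,255)))
cv2.imwrite("pics/k4.png",np.hstack([cv2.resize(I[0][110:290,190:430],(480,360),interpolation=2),cv2.resize(I[1][140:280,220:345],(320,360),interpolation=2)]))
E
```

```text
[538.36931363 165.73494414 196.99663461] [ 3.14158292e+00 -6.53377529e-05  1.48726030e-02] -0.018466940101149645 [-0.08866382  0.65970971 -0.24076798]
(array([397.17275748, 288.77076412]), 301, (np.int64(388), np.int64(407), np.int64(277), np.int64(300)))
```

View pics/k4.png

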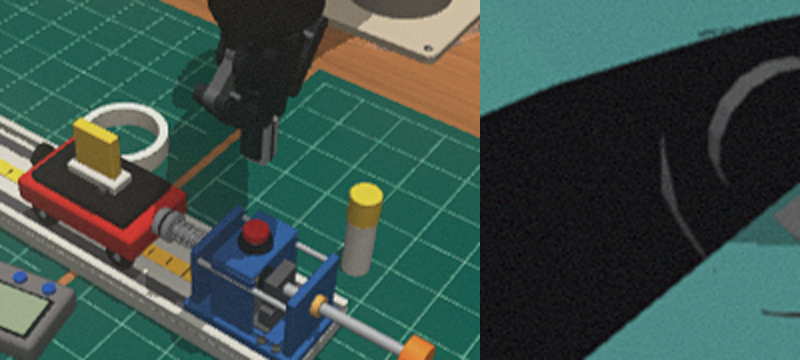

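The cart still touches the drawn plunger, and the shut fingers are over the button. Pressing now.

Request:
apply_moves([
  [[-0.02, 0, 0.35, 0, 0, 0], [0, 0, 0.4, 0, 0, 0], [0, 0, 0.4, 0, 0, 0], [0, 0, 0.24, 0, 0, 0], [0, 0, 0, 0, 0, 0]],
])

```text
clock: 23.28
eef_pos: [536.9, 165.8, 126.8]
tool_rot: [3.141, 0.001, 0.015]
force: [-0.4, -0.1, 0.7]
width: 0.1
```

Request:
apply_moves([
  [[0, 0, 0.06, 0, 0, 0], [0, 0, 0.06, 0, 0, 0], [0, 0, 0.06, 0, 0, 0], [0, 0, 0.04, 0, 0, 0], [0, 0, 0, 0, 0, 0]],
])

```text
clock: 23.9
eef_pos: [537.8, 166.1, 116.7]
tool_rot: [-3.141, -0.001, 0.015]
force: [1.4, 0.7, 3.1]
width: 0.0
```

Request:
apply_moves([
  [[0, 0, 0.04, 0, 0, 0], [0, 0, 0.04, 0, 0, 0], [0, 0, 0.02, 0, 0, 0], [0, 0, 0, 0, 0, 0], [0, 0, 0, 0, 0, 0]],
])

```text
clock: 24.52
eef_pos: [537.9, 166.1, 112.9]
tool_rot: [-3.141, -0.002, 0.015]
force: [-2.5, -1.1, 14.7]
width: 0.1
```

```bash
python3 - <<'E'
from h import *
I=viewer.get_image("scene"); print(blob(I,(390,285),28,(5,120,60),(18,255,255)))
E
```

```text
(array([382.93602694, 280.93939394]), 297, (np.int64(374), np.int64(392), np.int64(270), np.int64(292)))
```

The knob is back at its rest position, so the plunger has fired. Lifting off.

Request:
apply_moves([
  [[0, 0, -0.3, 0, 0, 0], [0, 0, -0.5, 0, 0, 0], [0, 0, -0.5, 0, 0, 0], [0, 0, -0.5, 0, 0, 0], [0, 0, -0.3, 0, 0, 0]],
])

```text
clock: 25.2
eef_pos: [537.1, 165.8, 217.4]
tool_rot: [-3.142, -0.0, 0.015]
force: [-0.7, -0.4, 0.3]
width: 0.2
```

Request:
apply_moves([
  [[0, 0, 0, 0, 0, 0], [0, 0, 0, 0, 0, 0], [0, 0, 0, 0, 0, 0], [0, 0, 0, 0, 0, 0], [0, 0, 0, 0, 0, 0]],
])

```text
clock: 25.82
eef_pos: [537.2, 165.9, 216.1]
tool_rot: [3.141, 0.001, 0.015]
force: [0.6, -0.5, -0.9]
width: 0.1
```

```bash
python3 - <<'E'
from h import *
I=viewer.get_image("scene");cv2.imwrite("pics/end.png",cv2.resize(I,(800,600),interpolation=2))
for l,z in(("cart",72),("tape_roll",12),("glue_stick",46),("timer",13)):
    for r in viewer.find_in("scene",l)[:1]:
        p=np.array(r["location"])*[560,420]; print(l,round(r["score"],2),p.round(),ray("scene",p,z).round())
E
```

```text
cart 0.69 [131. 149.] [ 555. -289.   72.]
tape_roll 0.77 [252. 173.] [410. -95.  12.]
glue_stick 0.88 [370. 223.] [416. 195.  46.]
timer 0.92 [191. 263.] [661. -14.  13.]
```

View pics/end.png

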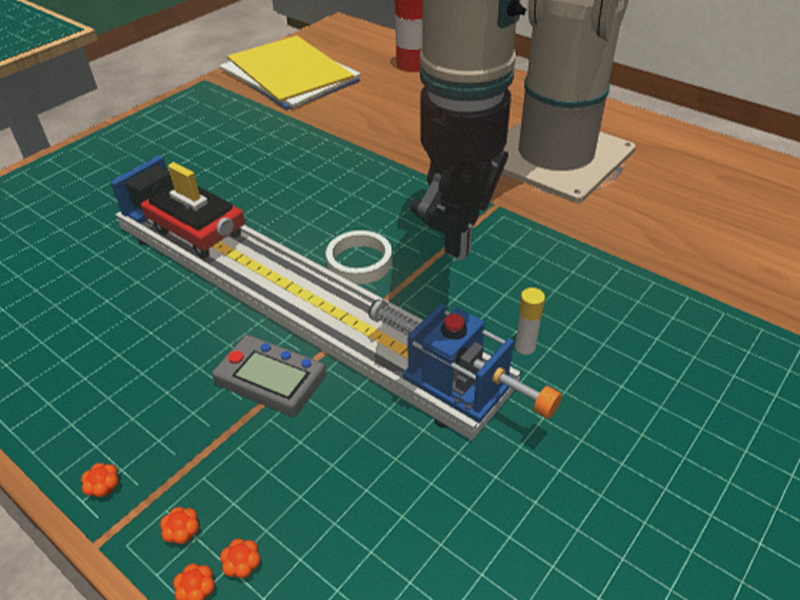

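The cart sits against the foam at (185,205). I'll check with the flag's position and make sure it is at rest, then hand in.

```bash
python3 - <<'E'
from h import *
for k in range(3):
    I=[viewer.get_image(c) for c in("scene","top")]
    b=blob(I[0],(129,127),24,(20,100,60),(35,255,255)); X=ray("scene",b[0],118); print(b[0],X.round(1), "track y",X[1]-124.5)
E
```

```text
[128.35068493 126.4109589 ] [ 544.3 -296.2  118. ] track y -420.7438869162268
[128.37362637 126.40934066] [ 544.3 -296.2  118. ] track y -420.7115671900381
[128.35068493 126.4109589 ] [ 544.3 -296.2  118. ] track y -420.7438869162268
```

```bash
python3 -c "
from cell import ctrl
print(ctrl.finish_job())"
```

```text
the job is handed in; nothing more can be done
None
```

The launcher fired the cart by itself and the cart came to rest against the foam; the job is handed in. The last clock reading I took was 25.8 s of the 58 s allowed, just before the final checks.

- **Draw:** I drew the plunger until the pull rose steeply at about 27 mm, to 14.3 N. That is an estimated 0.7 mm squeeze of the rubber stop, against the 2 mm limit. I then eased it off; the latch held it at 24 mm, and I let go of the knob.
- **Cart:** I ran the cart back by its flag until it pushed on the drawn plunger with about 3 N. I eased that to under 1 N and released it.
- **Trigger:** I pressed the button to its bottom, with 14.7 N at the end, and lifted clear. The knob was back at its rest position.

**Last checks**
- **Cart position:** three pictures in a row showed it still. The flag measured at track y of about -421 mm, while -415 mm is given for the cart against the foam. I put the 6 mm difference down to camera and origin error, as the picture shows the cart against the foam.
- **Bystanders:** the tape roll, glue stick and timer were found within 8 mm of their first positions. That is within the finder's scatter, and nothing touched them.
- **Finder errors:** at the start the trained network misplaced the knob (the striker), so I used the colour-based positions for it instead.

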